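# Slide a gauge block along the rail into the corner pocket

## Task

Locate the flat-lying gauge block in the fixture for measuring, using the fingertips only, without picking it up: first push it sideways until it lies flush against the long rail, then slide it along, keeping it against the rail, into the corner pocket until it stops against the end stop. Leave it lying there and leave the bolt, the tin and the standing block where they are.

Things in the scene. Friction and masses are not known exactly. Their poses are not given: they have to be found in the camera images.
- fixture: Locating fixture, fixed: a flat dark steel plate 220 (x) x 110 (y) x 8 mm on a 100 mm tall dark block, its top 108 mm above the table; light metal bars on it stand 12 mm above the plate. Origin: on the table under the plate's centre; z up. The rail runs along x on the +y side, the end stop closes the +x end and meets the rail: that is the corner. The -x and -y edges are open.
- rail_face (a point): Point on the inner face of the rail (fixture x -30, y +40 mm, 114 mm above the table); the rail is 212 mm long and 13 mm thick. Axes as the fixture's: x along the rail towards the corner, y from the plate towards the rail.
- stop_face (a point): Point on the inner face of the end stop (fixture x +95, y +25 mm, 114 mm above the table). Axes as the fixture's.
- pocket_seat (a point): Where the block's centre is when seated in the corner pocket (fixture x +72.5, y +25 mm). The pocket, 32 mm wide and 28 mm deep, lies between the rail and a short keeper bar (inner face at fixture y +7.5 mm, from x +67 mm to the end stop), open towards -x; a slanted lead-in starts at about x +53, y -8 mm. The seated block stands 17 mm out of the pocket.
- block_centre (a point): Centre of the gauge block to be pushed: plain steel, 45 x 30 x 9 mm, about 75 to 125 g, lying flat on the plate (centre 112.5 mm above the table), clear of the rail, at the plate's -x part, its long side within 25 degrees of the rail's direction. Axes: z along the 45 mm length (towards the pocket), y along the 30 mm width, x through the thickness, down. A push of 1 N slides it; pressed hard at its end it may tip up.
- block: The same gauge block; origin at the centre of its rear 30 x 9 mm end face, axes as for its centre.
- bolt: Bystander: hex bolt standing on its head on the table, 26 mm wide, 60 mm tall, beside the fixture's -y side. Origin under its centre.
- standing_block: Bystander: gauge block 9 x 30 x 30 mm standing on edge on the fixture's plate, in its +x, -y corner, beside the keeper bar. Origin under its centre.
- tin: Bystander: round lidded tin, 64 mm diameter, 40 mm tall, on the table behind the rail. Origin under its centre.
Not all that is in view belongs to the job. What is shaped like the block but purple or turquoise is not meant.

How it is judged:
By the outcome, as a careful person would: the job done as asked, in the order asked, and still so for the second after the job is handed in, with the robot touching nothing.
It also fails if it takes over 54 s, if anything falls off the work surface, if the arm or the gripper's body presses on something with over 40 N, if the wrist force passes 120 N, or if a joint passes its speed limit or range.

## Robot

A 6-joint arm with a two-finger parallel gripper is mounted at the origin on a cart in front of the work surface, level with it; the furniture and walls round the work are solid. World frame = base frame: x ahead of the robot, y to its left, z up, the work surface at z = 0. Lengths are in m, angles in rad, forces in N, time in s.
With the tool pointing down it reaches from about 0.275 to 0.725 m from the base axis. Payload 5.6 kg.
Tool frame: the origin (TCP) lies on the centre line of the jaws, within the pads' length; the fingertips stand 11 mm ahead of it and the grasp point (between the pads) lies 8 mm behind it; y points along the fingers, x is the direction in which the jaws open and shut, and the axes are right-handed (so a half turn about y gives the same grasp; the last joint's range is limited). The gripper opens to 85 mm and grips with 20 to 120 N. Pads are 22 mm wide; open, the fingers measure 114 mm over their backs; the gripper's body (76 mm by 85 mm) begins 54 mm behind the grasp point. The pads swing forward as they close: fully open they stand 13 mm farther back than shut.
Start: joints at [-0.904, 0.255, 0.108, 0, -1.424, -0.285], TCP at [0.205, -0.51, 0.242] pointing down, gripper open.
Joint ranges: [-2.95, 2.95], [-1.21, 1.97], [-1.09, 1.5], [-2.87, 1.71], [-2.94, -0.07], [-3.05, 3.05]. Speed limits (rad/s): [2.57, 2.57, 3.14, 3.14, 3.14, 3.14].

## Interface

Orientations are given as a unit quaternion [w, x, y, z].
In Python, from cell import bot, imaging, spotter gives the robot as it stands. The module is installed in compiled form; this text tells all that it offers.
- The arm moves only by the tool send_rows, never from a script. Its argument "commands" is one flat list of numbers, 5 for each row, row after row: the shift along the tool's x, y, z scaled (see below), then the turn about the tool's y scaled (see below), then the opening in per cent of the stroke, from 0 (shut) to 100 (fully open). A call has 1 to 20 rows; each row shifts and turns the pose as measured when the row begins, along the tool's axes as they then stand; what a row does not reach is not made up. The controller multiplies each number of a shift by 2.5 cm and each number of a turn by 10 degrees. A row lasts 1/8 s, in which the tool goes at most 62.5 mm and 10.7 degrees, less where a joint would pass 70% of its speed; a pose out of reach is approached as far as the arm can. A call with a number of a shift or a turn outside -1 to 1 is refused whole. A call with a gripper value outside its range is refused whole. The fingers move at their own pace and stop on an object; the grip force is fixed at half the most. Time passes only in rows, so rows that do not move let the fingers close. It gives the time, the measured TCP pose, the force and the opening at its end, in the units of the state.
- bot.get_state(): the state, without advancing time (a new reading comes with each control period).
- imaging.snapshot(name): name is "side" or "top"; returns the picture (400x640x3 uint8, red, green, blue); there is no depth.
- imaging.get_calibration(name): a dict with "vfov" (degrees; the focal length in pixels is half the picture's height over the tangent of half this angle, whatever the lens; pixels are square), "cx", "cy" (the principal point, pixels), "k1" (the pictures are not rectified: a ray, as slopes to the right and down, at radius r is drawn at 1 + k1 r^2 times it, then the intrinsics apply), "cam_to_world" (4x4, takes a point from camera to world coordinates). Camera axes: x right, y up, looking along -z (the intrinsics and any distortion apply to the point x, -y, -z); pixel columns grow to the right and rows downward; lengths in m; the calibration is good to about 2 mm. A picture is of the moment at which its call begins. get_calibration takes no time and is no camera call.
- bot.finish_job(): hands the job in, once; it reports no verdict.
Trained networks look in the newest picture that a camera, given by its name, has taken for a name from the list of things; names that differ only in an ending like _2 or _b are one class to them, and where a whole thing is asked for, a point or a joint stands for the part that bears it (a point fixed in the world has none). Each returns a list of dicts, best first, with "p" (0 to 1); they miss things now and then, are a little off and sometimes report something else, mostly with a low value. They report only what shows in the picture. A call takes as long as a camera call. They do not tell look-alikes from the thing itself.
- spotter.regions_of(target, camera): "mask" (400x640 bool, what is visible of it).
- spotter.mark_of(target, camera): "point" ([x, y, z] in m, in the coordinates of the camera as it stood for that picture, good to about 4 mm: a listed point, or the origin of a listed thing).
The state is a dict: "clock": time; "joints": joint angles; "joint_velocities": joint speeds; "joint_efforts": joint torques, N m; "tcp_pos": TCP position; "tcp_rot": TCP orientation; "ft_force": force on the tool from outside, world axes, zero at the start; "wrist_torque": the same for the moment, N m; "width": finger opening in m.
Only numpy, scipy, OpenCV 4.12 (cv2) and the standard library are available. Lean on these libraries where they do the work, as an engineer would, in place of code of your own. Each camera call takes 0.05 s, during which the arm holds its last target. There are 200 camera calls.

## Working session

There is one attempt and no reset: what is moved stays moved. The work goes in short steps, Python scripts to look and compute and a tool call to move; the robot and the scene stay as the last step left them, time stands still between calls to the robot, and variables do not carry over. Pictures are saved under pics/ and viewed, about 8 in all and at most 12, crops included, and the job is handed in when it is done.

Besides the shell and the picture viewer there is one more tool, called after "Call:" in YAML: its name, and indented under it one key for each argument. send_rows: Moves the arm, as the interface text tells. Its arguments: {"type":"object","properties":{"commands":{"type":"array","items":{"type":"number"}}},"required":["commands"]}

```bash
mkdir -p pics
cat > h.py <<'E'
import numpy as np,cv2
from cell import bot,imaging,spotter
def towld(p,cam):
    M=np.array(imaging.get_calibration(cam)["cam_to_world"]);return (M@np.r_[p,1])[:3]
def proj(P,cam):
    c=imaging.get_calibration(cam);M=np.linalg.inv(np.array(c["cam_to_world"]))
    q=M@np.r_[P,1];s=np.array([q[0],-q[1]])/-q[2];s=s*(1+c["k1"]*(s@s));f=200/np.tan(np.radians(c["vfov"]/2))
    return np.array([c["cx"],c["cy"]])+f*s
def ray(px,cam,z):
    c=imaging.get_calibration(cam);M=np.array(c["cam_to_world"]);f=200/np.tan(np.radians(c["vfov"]/2))
    d=(np.array(px,float)-[c["cx"],c["cy"]])/f;s=d.copy()
    for _ in range(20): s=d/(1+c["k1"]*(s@s))
    v=M[:3,:3]@np.array([s[0],-s[1],-1]);o=M[:3,3];return o+v*(z-o[2])/v[2]
def snap(cam,name):
    im=imaging.snapshot(cam);cv2.imwrite(f"pics/{name}.png",im[:,:,::-1]);return im
E
python3 - <<'E'
from h import *
np.set_printoptions(precision=4,suppress=True)
for cam in("top","side"):
    snap(cam,cam+"0");print(cam,imaging.get_calibration(cam))
    for t in["fixture","rail_face","stop_face","pocket_seat","block_centre","block","bolt","standing_block","tin"]:
        for r in spotter.mark_of(t,cam)[:3]:
            P=towld(r["point"],cam);print(t,round(r["p"],2),P,proj(P,cam))
s=bot.get_state();print(s)
E
```

```text
top {'vfov': 50.892325874353624, 'cx': 323.09713970125273, 'cy': 203.25431035336348, 'k1': -0.013070074082995237, 'cam_to_world': array([[ 0.003 ,  0.9977, -0.0684,  0.5077],
       [-0.9994,  0.0006, -0.0344, -0.3381],
       [-0.0343,  0.0685,  0.9971,  0.9956],
       [ 0.    ,  0.    ,  0.    ,  1.    ]])}
fixture 0.28 [ 0.5079 -0.4709  0.1055] [400.7527 232.1848]
rail_face 0.74 [ 0.4837 -0.336   0.1136] [336.5028 243.615 ]
rail_face 0.64 [ 0.4225 -0.3365  0.1118] [336.7283 273.0902]
stop_face 0.59 [ 0.5568 -0.4416  0.1154] [387.1275 208.7139]
pocket_seat 0.88 [ 0.5421 -0.4153  0.1137] [374.4914 215.7324]
block_centre 0.78 [ 0.4293 -0.3536  0.1147] [344.963  269.9596]
block_centre 0.69 [ 0.4975 -0.1491  0.0022] [257.7729 236.1905]
block_centre 0.6 [ 0.7513 -0.4088  0.0025] [367.1814 130.0593]
block 0.72 [ 0.7625 -0.4284 -0.0012] [375.2601 125.8015]
block 0.71 [ 0.4743 -0.1558  0.0033] [260.3756 246.0555]
block 0.64 [ 0.4185 -0.3337  0.1107] [335.4195 274.9831]
bolt 0.44 [ 0.4485 -0.4734  0.0025] [395.4698 257.6515]
standing_block 0.45 [ 0.5099 -0.4706  0.1049] [400.5403 231.2555]
[... 1114 characters left out ...]
0.4799  0.0027] [233.8858 295.7375]
bolt 0.44 [ 0.51   -0.4717  0.1098] [260.1744 266.1547]
standing_block 0.65 [ 0.5099 -0.4735  0.1056] [260.1   268.349]
tin 0.93 [ 0.5388 -0.2796  0.0012] [307.6755 224.0879]
{'clock': 1.0, 'joints': array([-0.9044,  0.2551,  0.1082,  0.    , -1.4239, -0.2846]), 'joint_velocities': array([ 0.0004, -0.0001,  0.0016, -0.0007,  0.0002, -0.0004]), 'joint_efforts': array([  0.0001, -38.6415,  23.8074,   5.3682,  -0.0007,   0.    ]), 'tcp_pos': array([ 0.2049, -0.5104,  0.2423]), 'tcp_rot': array([ 0.396 , -0.396 , -0.5858,  0.5858]), 'ft_force': array([-0.1358, -0.6325, -0.2589]), 'wrist_torque': array([ 0.0189,  0.0526, -0.0191]), 'width': 0.08550103596254635}
```

```bash
ls pics
```

```text
side0.png
top0.png
```

Run:
```python
import cv2
a=cv2.imread("pics/top0.png")[160:330,250:470];b=cv2.imread("pics/side0.png")[140:340,180:400]
cv2.imwrite("pics/tc.png",cv2.resize(a,None,fx=3.5,fy=3.5,interpolation=cv2.INTER_CUBIC))
cv2.imwrite("pics/sc.png",cv2.resize(b,None,fx=3,fy=3,interpolation=cv2.INTER_CUBIC))
```

```text
(no output)
```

View pics/tc.png

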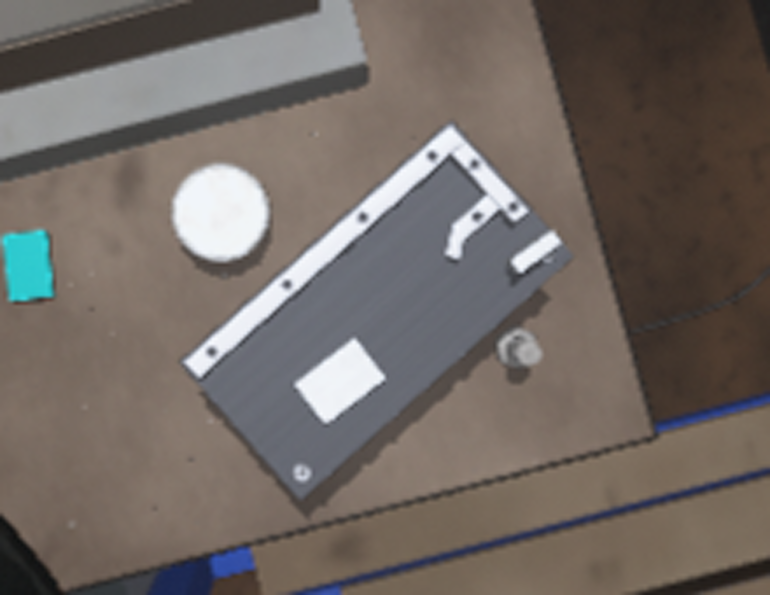

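View pics/sc.png

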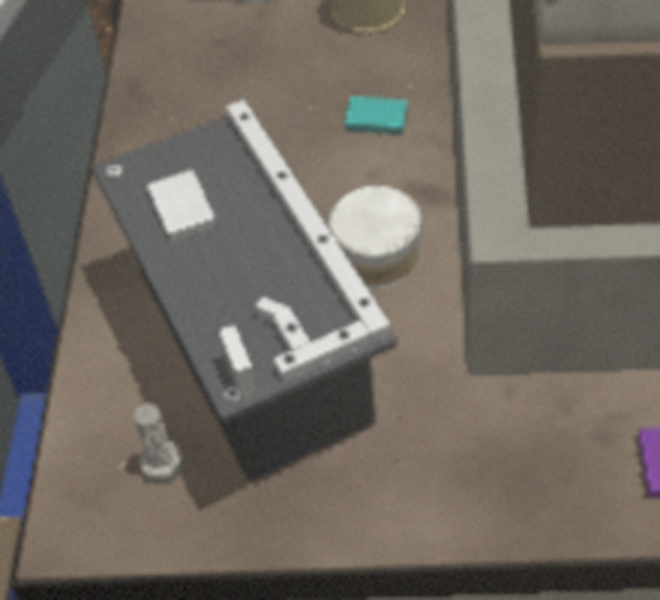

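Top crop: fixture lies diagonally. The rail runs from (185,360) to (450,130), with the corner at upper right. The block is near (340,380), the standing block near (535,252), the bolt at (520,347) and the tin at (220,212). Next I fit the fixture and block poses using both cameras.

```bash
cat >> h.py <<'E'
def F2W(p,q): # fixture mm -> world m
    c,s=np.cos(q[2]),np.sin(q[2]);return np.array([q[0]+(c*p[0]-s*p[1])/1e3,q[1]+(s*p[0]+c*p[1])/1e3,p[2]/1e3])
def W2F(P,q):
    c,s=np.cos(q[2]),np.sin(q[2]);d=(np.array(P[:2])-q[:2])*1e3;return np.array([c*d[0]+s*d[1],-s*d[0]+c*d[1],P[2]*1e3])
def blk(cam,q):
    best=None
    for r in spotter.regions_of("block_centre",cam):
        m=r["mask"].astype(np.uint8);ys,xs=np.nonzero(m)
        w=ray((xs.mean(),ys.mean()),cam,.117)
        f=W2F(w,q)
        if abs(f[0])<115 and abs(f[1])<60:
            cn=max(cv2.findContours(m,0,cv2.CHAIN_APPROX_NONE)[0],key=len)[:,0]
            pts=np.array([W2F(ray(p,cam,.117),q)[:2] for p in cn],np.float32)
            rc=cv2.minAreaRect(pts);return r["p"],f[:2],rc
E
python3 - <<'E'
from h import *
from scipy.optimize import least_squares
from scipy.spatial.transform import Rotation as R
np.set_printoptions(precision=4,suppress=True)
t=lambda x,y:(x/3.5+250-.36,y/3.5+160-.36)
s=lambda x,y:(x/3+180-.33,y/3+140-.33)
obs=[("top",(-110,-55,108),t(305,498)),("top",(110,-55,108),t(574,257)),("top",(-110,55,108),t(182,362)),("top",(110,55,108),t(452,122)),
("side",(-110,-55,108),s(96,168)),("side",(110,-55,108),s(226,415)),("side",(110,55,108),s(396,342))]
f=lambda q:np.concatenate([proj(F2W(p,q),c)-o for c,p,o in obs])
r=least_squares(f,[.49,-.39,-.83],loss="soft_l1");q=r.x;print(q,np.degrees(q[2]));print(f(q).reshape(-1,2))
np.save("q.npy",q)
for c in("top","side"):
    g=[(c2,p,o) for c2,p,o in obs if c2==c]
    rr=least_squares(lambda q:np.concatenate([proj(F2W(p,q),c)-o for c,p,o in g]),q).x;print(c,rr)
    imaging.snapshot(c);print(blk(c,q))
    for n in("rail_face","stop_face","pocket_seat"):
        print(n,[W2F(towld(k["point"],c),q) for k in spotter.mark_of(n,c)[:1]])
print(R.from_quat(bot.get_state()["tcp_rot"],scalar_first=True).as_matrix())
E
```

```text
[ 0.4754 -0.3799 -0.8414] -48.20600754412291
[[-1.0277  0.7178]
 [ 0.5526 -0.7294]
 [-0.7379 -0.2439]
 [ 0.0424 -1.1693]
 [-1.5402 -0.3431]
 [-1.1635  1.6288]
 [ 0.7531 -0.3975]]
top [ 0.4747 -0.3805 -0.8407]
(0.84, array([-44.2163, -17.5922]), ((-44.36280059814453, -17.97077178955078), (29.98565673828125, 46.06169891357422), 88.02361297607422))
rail_face [array([-26.7745,  39.4711, 114.832 ])]
stop_face [array([ 98.6201,  24.0058, 116.1923])]
pocket_seat [array([ 69.4583,  23.7511, 115.6907])]
side [ 0.4764 -0.3785 -0.8482]
(0.62, array([-42.0383, -17.4903]), ((-42.404762268066406, -17.362438201904297), (31.82090187072754, 53.66195297241211), 85.96298217773438))
rail_face [array([-36.561 ,  39.0383, 112.9646])]
stop_face []
pocket_seat [array([ 71.58  ,  22.6915, 112.1677])]
[[-0.3726  0.     -0.928 ]
 [ 0.928  -0.0001 -0.3726]
 [-0.0001 -1.     -0.    ]]
```

Call:
send_rows:
  commands: [0,0,0,-1,0,0,0,0,-1,0,0,0,0,0,0]

```text
clock: 1.88
tcp_pos: [0.2049, -0.5104, 0.2423]
tcp_rot: [-0.286, 0.286, 0.647, -0.647]
ft_force: [-1.0, 0.9, 0.6]
width: 0.0323
```

```bash
cat >> h.py <<'E'
def st():
    q=np.load("q.npy");s=bot.get_state()
    from scipy.spatial.transform import Rotation as R
    m=R.from_quat(s["tcp_rot"],scalar_first=True).as_matrix()
    d=(np.degrees(np.arctan2(m[1,0],m[0,0])-q[2])-180+180)%360-180
    c,sn=np.cos(q[2]),np.sin(q[2]);F=s["ft_force"]
    print("t",s["clock"],"tcp fix mm",W2F(s["tcp_pos"],q).round(1),"yaw-180 err",round(float(d),2),"F fix",np.round([c*F[0]+sn*F[1],-sn*F[0]+c*F[1],F[2]],2),"w",round(s["width"],4))
E
python3 -c "
from h import *;st()"
```

```text
t 1.875 tcp fix mm [ -82.9 -288.6  242.3] yaw-180 err 0.56 F fix [-1.33 -0.12  0.63] w 0.0323
```

Call:
send_rows:
  commands: [-0.16,0.25,-0.9,0.05,0,-0.16,0.25,-0.9,0,0,-0.16,0.25,-0.9,0,0,-0.16,0.25,-0.9,0,0,-0.16,0.25,-0.9,0,0,-0.16,0.25,-0.9,0,0,-0.16,0.25,-0.9,0,0,-0.16,0.25,-0.9,0,0,-0.16,0.25,-0.9,0,0,-0.16,0.25,-0.9,0,0,0,0,0,0,0]

```text
clock: 3.25
tcp_pos: [0.4075, -0.3906, 0.178]
tcp_rot: [0.304, -0.304, -0.638, 0.639]
ft_force: [-1.3, -0.8, -0.0]
width: 0.0002
```

```bash
python3 -c "
from h import *;st()
a=snap('top','t1')[160:330,250:470,::-1];b=snap('side','s1')[120:320,180:400,::-1]
a=cv2.resize(a,(440,400));b=cv2.resize(b,(360,400))
cv2.imwrite('pics/c1.png',np.hstack([cv2.resize(a,(440,340)),np.zeros((340,1,3),np.uint8),cv2.resize(b,(359,340))]))
q=np.load('q.npy')
for c in('top','side'):print(blk(c,q))"
```

```text
t 3.25 tcp fix mm [-37.2 -57.8 178. ] yaw-180 err -2.71 F fix [-0.22 -1.5  -0.04] w 0.0002
None
(0.69, array([-42.47055568, -16.81320042]), ((-43.23223876953125, -16.849422454833984), (31.463077545166016, 51.785888671875), 87.13481903076172))
```

View pics/c1.png

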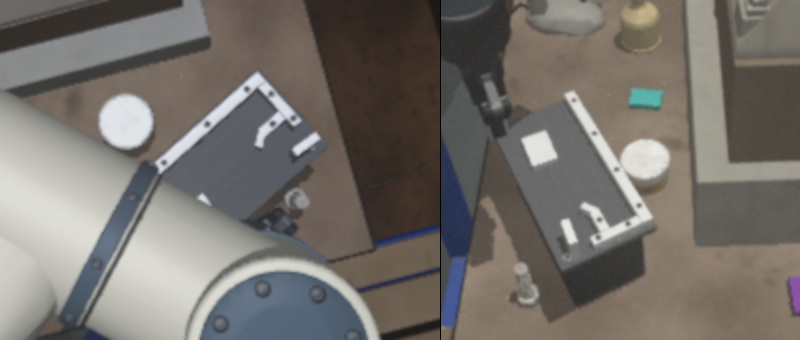

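Call:
send_rows:
  commands: [0.25,0.6,0,-0.27,0,0,0.6,0,0,0,0,0.6,0,0,0,0,0.3,0,0,0,0,0,0,0,0]

```text
clock: 4.08
tcp_pos: [0.4013, -0.3891, 0.1251]
tcp_rot: [0.289, -0.292, -0.644, 0.645]
ft_force: [-0.1, -0.1, -0.9]
width: 0.0001
```

```bash
python3 -c "
from h import *;st();q=np.load('q.npy')
im=snap('side','s2')
print(proj(F2W((-44,-46,112),q),'side'),proj(F2W((-44,-32,117),q),'side'))
cv2.imwrite('pics/c2.png',cv2.resize(im[150:260,190:340,::-1],None,fx=4,fy=4,interpolation=cv2.INTER_CUBIC))"
```

```text
t 4.075 tcp fix mm [-42.5 -61.4 125.1] yaw-180 err -0.33 F fix [ 0.02 -0.11 -0.92] w 0.0001
[226.01355543 214.69462066] [232.63095619 210.1562001 ]
```

View pics/c2.png

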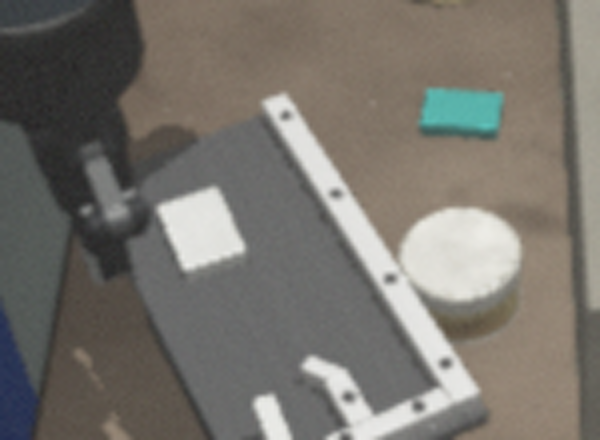

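Call:
send_rows:
  commands: [0.04,0.1,-0.3,-0.03,0,0,0,-0.3,0,0,0,0,-0.3,0,0,0,0,-0.3,0,0,0,0,-0.3,0,0,0,0,0,0,0]

```text
clock: 4.88
tcp_pos: [0.4321, -0.3617, 0.1242]
tcp_rot: [0.286, -0.291, -0.644, 0.647]
ft_force: [0.4, -0.3, 1.0]
width: -0.0002
```

```bash
python3 -c "
from h import *;st();q=np.load('q.npy')
imaging.snapshot('side');print(blk('side',q))"
```

```text
t 4.875 tcp fix mm [-42.4 -20.2 124.2] yaw-180 err 0.05 F fix [0.49 0.08 1.  ] w -0.0002
(0.57, array([-40.50464116,   7.63541254]), ((-43.82530212402344, 6.879150390625), (28.143526077270508, 47.103599548339844), 88.12642669677734))
```

Call:
send_rows:
  commands: [0,0.08,-0.25,0,0,0,0,-0.25,0,0,0,0,-0.12,0,0,0,0,-0.06,0,0,0,0,0,0,0]

```text
clock: 5.6
tcp_pos: [0.4448, -0.3504, 0.1222]
tcp_rot: [0.286, -0.291, -0.644, 0.647]
ft_force: [-0.3, -1.0, -0.9]
width: 0.0
```

```bash
python3 -c "
from h import *;st();q=np.load('q.npy')
imaging.snapshot('side');print(blk('side',q))"
```

```text
t 5.6 tcp fix mm [-42.3  -3.2 122.2] yaw-180 err -0.01 F fix [ 0.56 -0.86 -0.85] w 0.0
(0.62, array([-37.04968369,  24.22833721]), ((-40.71457290649414, 23.1628360748291), (29.40055274963379, 43.98866653442383), 88.92021179199219))
```

Call:
send_rows:
  commands: [0,0,-0.1,0,0,0,0,0,0,0]

```text
clock: 5.95
tcp_pos: [0.4462, -0.3491, 0.1221]
tcp_rot: [0.287, -0.291, -0.644, 0.647]
ft_force: [-0.8, -1.9, 0.4]
width: 0.0003
```

Call:
send_rows:
  commands: [0,0,-0.08,0,0,0,0,-0.04,0,0]

```text
clock: 6.2
tcp_pos: [0.4462, -0.3489, 0.1223]
tcp_rot: [0.288, -0.29, -0.642, 0.648]
ft_force: [-2.0, -2.5, -0.1]
width: -0.0001
```

```bash
python3 -c "
from h import *;st();q=np.load('q.npy')
im=snap('side','s3');print(blk('side',q))
cv2.imwrite('pics/c3.png',cv2.resize(im[150:260,190:340,::-1],None,fx=5,fy=5,interpolation=cv2.INTER_CUBIC))"
```

```text
t 6.2 tcp fix mm [-42.5  -1.1 122.3] yaw-180 err -0.05 F fix [ 0.5  -3.16 -0.13] w -0.0001
(0.53, array([-36.88185114,  25.94248296]), ((-39.362762451171875, 24.737022399902344), (39.01809310913086, 30.211381912231445), 0.9814332127571106))
```

View pics/c3.png

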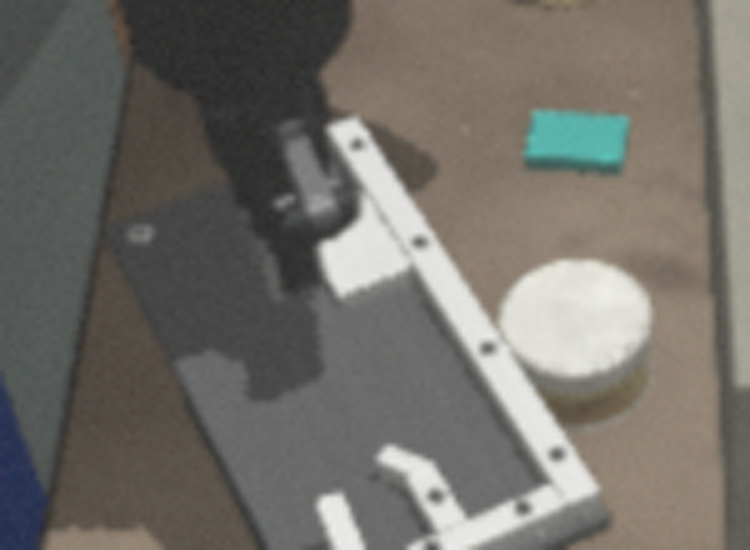

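Call:
send_rows:
  commands: [0,0,-0.12,0,0,0,0,0,0,0,0,0,0.4,0,0,0,0,0.6,0,0,0,-0.8,0.2,0,0,0.6,-0.2,0,0,0,0.7,0,0,0,0,0.7,0,0,0,0,0.1,0,-0.6,0,0,0,0,-0.6,0,0,0,0,-0.6,0,0,0,0,0,0,0]

```text
clock: 7.8
tcp_pos: [0.4205, -0.2953, 0.1459]
tcp_rot: [0.289, -0.29, -0.642, 0.648]
ft_force: [-0.0, 0.2, 0.6]
width: 0.0001
```

```bash
python3 -c "
from h import *;st();q=np.load('q.npy')
for c in ('side','top'):
  im=snap(c,'4'+c);print(blk(c,q))
  if c=='side':cv2.imwrite('pics/c4.png',cv2.resize(im[150:260,190:340,::-1],None,fx=5,fy=5,interpolation=cv2.INTER_CUBIC))"
```

```text
t 7.8 tcp fix mm [-99.6  15.4 145.9] yaw-180 err -0.15 F fix [-0.18  0.12  0.57] w 0.0001
(0.83, array([-42.6853598 ,  24.34687019]), ((-43.33006286621094, 24.509735107421875), (29.90047836303711, 50.94075012207031), 89.6700439453125))
(0.73, array([-41.5152247 ,  26.08468018]), ((-45.269989013671875, 23.880966186523438), (31.018320083618164, 46.29612350463867), 88.20348358154297))
```

View pics/c4.png

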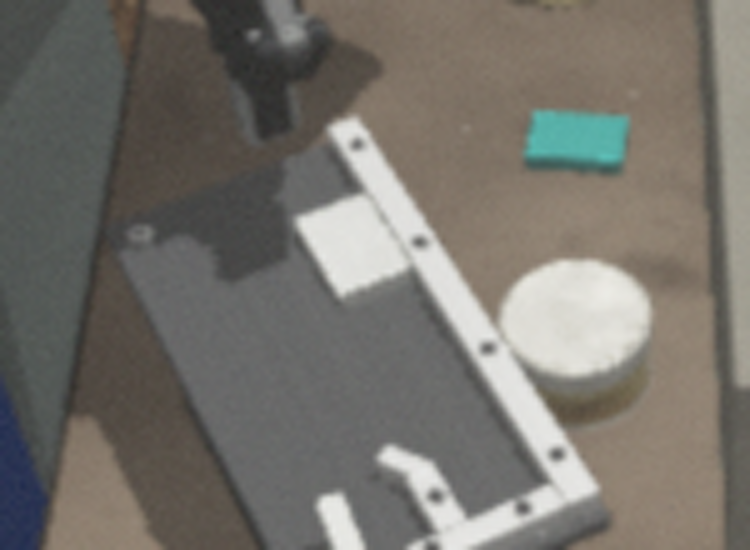

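Call:
send_rows:
  commands: [0,0.1,-0.34,0,0,0,0.45,0,0,0,0,0.42,0,0,0,0,0,0,0,0]

```text
clock: 8.5
tcp_pos: [0.4254, -0.2908, 0.1195]
tcp_rot: [0.291, -0.291, -0.642, 0.647]
ft_force: [0.8, -0.2, -0.7]
width: -0.0003
```

```bash
python3 -c "
from h import *;st()"
```

```text
t 8.5 tcp fix mm [-99.7  22.1 119.5] yaw-180 err -0.32 F fix [ 0.71  0.46 -0.74] w -0.0003
```

Call:
send_rows:
  commands: [0,-0.11,-0.04,-0.03,0,-0.25,0,0,0,0,-0.25,0,0,0,0,-0.25,0,-0.01,0,0,-0.25,0,-0.01,0,0,-0.25,0,-0.01,0,0,-0.25,0,0,0,0,0,0,0,0,0]

```text
clock: 9.5
tcp_pos: [0.4535, -0.3199, 0.1226]
tcp_rot: [0.289, -0.289, -0.643, 0.648]
ft_force: [-1.2, -0.1, 0.7]
width: 0.0001
```

```bash
python3 -c "
from h import *;st();q=np.load('q.npy')
for c in ('side','top'):
  im=snap(c,'5'+c);print(blk(c,q))
"
```

```text
t 9.5 tcp fix mm [-59.2  23.6 122.6] yaw-180 err -0.02 F fix [-0.66 -0.95  0.65] w 0.0001
(0.78, array([-27.28975075,  24.25392496]), ((-27.825254440307617, 24.477130889892578), (50.79048538208008, 33.185935974121094), 0.10870707035064697))
None
```

Call:
send_rows:
  commands: [-0.3,0,0,0,0,-0.3,0,0,0,0,-0.3,0,0,0,0,-0.3,0,0,0,0,-0.3,0,-0.01,0,0,-0.3,0,0,0,0,-0.3,0,0,0,0,0,0,0,0,0]

```text
clock: 10.7
tcp_pos: [0.4908, -0.3613, 0.1228]
tcp_rot: [0.289, -0.288, -0.643, 0.648]
ft_force: [0.4, 1.1, -0.7]
width: -0.0003
```

```bash
python3 -c "
from h import *;st();q=np.load('q.npy')
for c in ('side',):
  im=snap(c,'6'+c);print(blk(c,q))
  cv2.imwrite('pics/c6.png',cv2.resize(im[170:280,200:350,::-1],None,fx=5,fy=5,interpolation=cv2.INTER_CUBIC))"
```

```text
t 10.7 tcp fix mm [ -3.5  23.8 122.8] yaw-180 err -0.01 F fix [-0.51  1.03 -0.73] w -0.0003
(0.62, array([27.59424683, 24.75014625]), ((27.476842880249023, 24.60102081298828), (30.38556480407715, 47.21063232421875), 88.78959655761719))
```

View pics/c6.png

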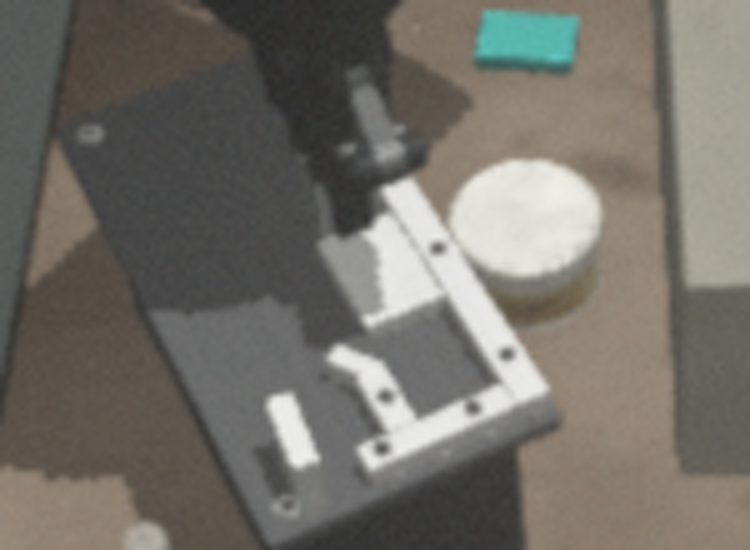

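The block is still flush on the rail (crop (385,270)) and its front end lines up with the pocket. I'll continue into the pocket, slowing near the end.

Call:
send_rows:
  commands: [-0.25,0,0,0,0,-0.25,0,0,0,0,-0.2,0,0,0,0,-0.2,0,0,0,0,-0.2,0,0,0,0,-0.2,0,0,0,0,0,0,0,0,0]

```text
clock: 11.68
tcp_pos: [0.5134, -0.3866, 0.1229]
tcp_rot: [0.289, -0.288, -0.643, 0.648]
ft_force: [-0.1, -0.6, -0.2]
width: 0.0001
```

```bash
python3 -c "
from h import *;st();q=np.load('q.npy')
imaging.snapshot('side');print(blk('side',q))"
```

```text
t 11.675 tcp fix mm [ 30.4  23.8 122.9] yaw-180 err 0.02 F fix [ 0.42 -0.48 -0.24] w 0.0001
(0.72, array([60.92703353, 24.3819035 ]), ((60.25212097167969, 24.66257667541504), (50.34474563598633, 32.7547721862793), 1.0067490339279175))
```

Call:
send_rows:
  commands: [-0.15,0,0,0,0,-0.15,0,0,0,0,-0.08,0,0,0,0,0,0,0,0,0]

```text
clock: 12.28
tcp_pos: [0.5198, -0.3937, 0.1231]
tcp_rot: [0.289, -0.288, -0.643, 0.648]
ft_force: [0.3, -0.7, -0.2]
width: -0.0
```

```bash
python3 -c "
from h import *;st()"
```

```text
t 12.275 tcp fix mm [ 39.9  23.9 123.1] yaw-180 err 0.03 F fix [ 0.69 -0.28 -0.22] w -0.0
```

Call:
send_rows:
  commands: [-0.08,0,0,0,0,-0.06,0,0,0,0]

```text
clock: 12.52
tcp_pos: [0.5222, -0.3963, 0.1231]
tcp_rot: [0.289, -0.288, -0.643, 0.648]
ft_force: [0.4, 0.2, -0.1]
width: 0.0
```

```bash
python3 -c "
from h import *;st()"
```

```text
t 12.525 tcp fix mm [ 43.4  23.9 123.1] yaw-180 err 0.03 F fix [ 0.11  0.45 -0.1 ] w 0.0
```

Call:
send_rows:
  commands: [-0.06,0,0,0,0,-0.06,0,0,0,0]

```text
clock: 12.78
tcp_pos: [0.5227, -0.397, 0.123]
tcp_rot: [0.291, -0.286, -0.643, 0.648]
ft_force: [-4.8, 6.4, 5.6]
width: -0.0003
```

Call:
send_rows:
  commands: [-0.05,0,0,0,0,-0.05,0,0,0,0]

```text
clock: 13.02
tcp_pos: [0.5227, -0.397, 0.1231]
tcp_rot: [0.293, -0.284, -0.644, 0.647]
ft_force: [-3.6, 4.3, 3.3]
width: 0.0001
```

```bash
python3 -c "
from h import *;st();q=np.load('q.npy')
im=snap('side','7side');print(blk('side',q))
cv2.imwrite('pics/c7.png',cv2.resize(im[170:280,200:350,::-1],None,fx=5,fy=5,interpolation=cv2.INTER_CUBIC))"
```

```text
t 13.025 tcp fix mm [ 44.3  23.9 123.1] yaw-180 err 0.04 F fix [-5.6   0.14  3.26] w 0.0001
(0.85, array([71.45314588, 25.02986246]), ((71.12088012695312, 25.585779190063477), (43.15373992919922, 35.384830474853516), 0.9931392073631287))
```

View pics/c7.png

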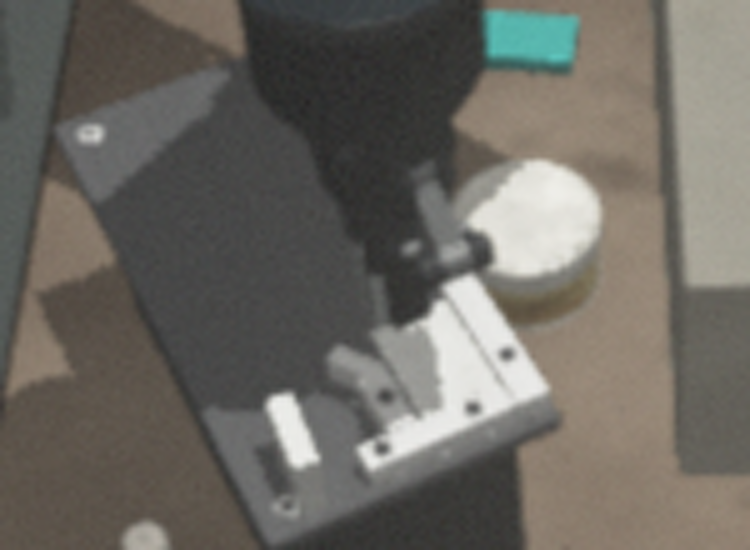

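It has hit the stop: the tool force is about -6 to -8 N along the rail and it no longer advances. I'll back away and check.

Call:
send_rows:
  commands: [0.1,0,0,0,0,0.4,0,0,0,0,0.6,-0.1,0,0,0,0.6,-0.8,0.1,0,0,0.8,-0.8,0.3,0,0,1,-0.8,0.6,0,0,1,-0.4,1,0,0,0.5,0,1,0,0,0,0,1,0,0,0,0,1,0,0,0,0,1,0,0,0,0,1,0,0,0,0,1,0,0,0,0,0,0,0]

```text
clock: 14.88
tcp_pos: [0.2824, -0.4357, 0.2022]
tcp_rot: [0.288, -0.288, -0.643, 0.649]
ft_force: [0.6, -0.0, 0.5]
width: -0.0002
```

```bash
python3 -c "
from h import *;st();q=np.load('q.npy')
a=snap('side','8side')[170:290,200:350,::-1];print(blk('side',q))
b=snap('top','8top')[170:290,310:430,::-1];print(blk('top',q))
for t in('bolt','standing_block','tin'):
  for c in('top','side'):print(t,c,[towld(r['point'],c).round(3) for r in spotter.mark_of(t,c)[:1]])
cv2.imwrite('pics/c8.png',np.hstack([cv2.resize(a,(440,352),interpolation=2),cv2.resize(b,(352,352),interpolation=2)]))"
```

```text
t 14.875 tcp fix mm [ -87.  -181.1  202.2] yaw-180 err 0.16 F fix [0.45 0.45 0.49] w -0.0002
(0.73, array([35.38596932, -6.68474909]), ((22.746963500976562, -1.6100654602050781), (113.19672393798828, 269.4257507324219), 89.44324493408203))
(0.78, array([71.97004429, 24.58989244]), ((71.85564422607422, 24.436717987060547), (45.81098556518555, 30.809167861938477), 3.0960566997528076))
bolt top [array([ 0.448, -0.473,  0.004])]
bolt side [array([ 0.448, -0.483,  0.   ])]
standing_block top [array([ 0.51 , -0.47 ,  0.107])]
standing_block side [array([ 0.508, -0.472,  0.109])]
tin top [array([ 0.533, -0.28 , -0.   ])]
tin side [array([ 0.534, -0.281,  0.001])]
```

View pics/c8.png

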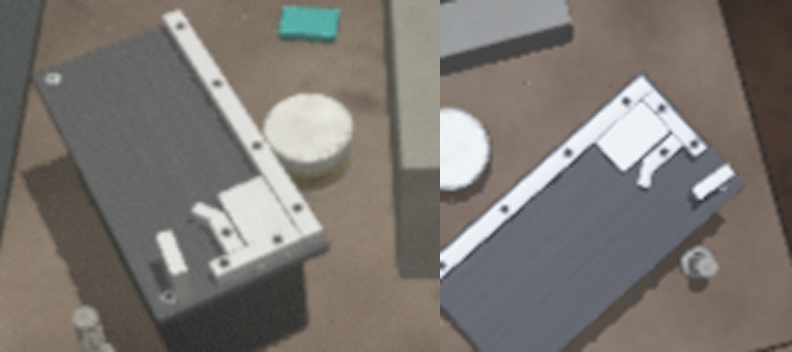

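```bash
python3 -c "
from h import *
m=lambda c:np.mean([imaging.snapshot(c)[:,:,::-1].astype(float) for _ in range(8)],0).astype(np.uint8)
a=m('side')[222:258,262:312];b=m('top')[192:232,358:403]
cv2.imwrite('pics/c9.png',np.hstack([cv2.resize(x,(400,360),interpolation=2) for x in(a,b)]))"
```

```text
(no output)
```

View pics/c9.png

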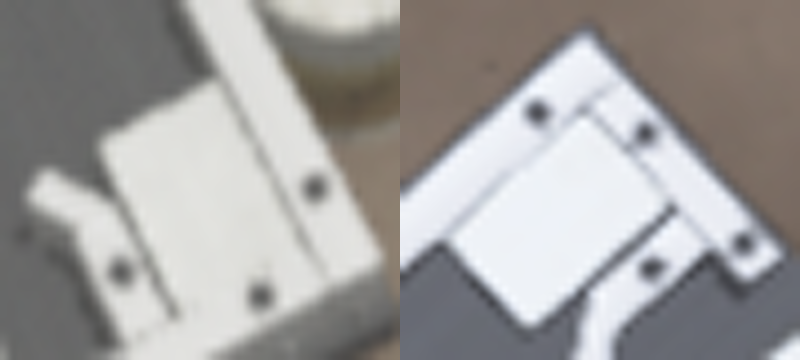

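The block sits in the corner: there are only hairlines at the rail and the stop, and the 2 mm play is all on the keeper side.

```bash
python3 -c "
from h import *;st();print(bot.finish_job())"
```

```text
t 16.175 tcp fix mm [ -86.5 -179.9  202.1] yaw-180 err 0.28 F fix [-0.41  0.1  -0.8 ] w -0.0002
the job is handed in; nothing more can be done
None
```

The gauge block is lying flat in the corner pocket, against both the rail and the end stop. I handed the job in at 16.2 s of the 54 s allowed, with the arm clear of everything.

With closed fingertips I pushed the block sideways until it lay flush on the rail. I then slid it along the rail until it stopped against the end stop. The highest reaction I read between moves was about 10 N, when it reached the stop.

**Block position:** in the final pictures there are only hairlines at the rail and the end stop, and the roughly 2 mm of play is all on the keeper side. The top camera puts the block's centre at about (72, 24.5) mm; the seat is at (72.5, 25) mm.

**Other objects:** the bolt, tin and standing block measured where they were at the start, within the networks' few-millimetre error.

**Check that failed:** the last side-camera mask took in the whole fixture instead of the block, so I discarded it. I relied on the enlarged pictures and the top camera instead.

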